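# Cover the drying cups with their clay lids

## Robot

A 6-joint arm with a two-finger parallel gripper is mounted at the origin on the work surface; the furniture and walls round the work are solid. World frame = base frame: x ahead of the robot, y to its left, z up, the work surface at z = 0. Lengths are in mm, angles in rad, forces in N, time in s.
With the tool pointing down it reaches from about 275 to 750 mm from the base axis. Payload 10.2 kg.
Tool frame: the origin (TCP) lies between the finger pads; the fingertips stand 14 mm ahead of it and the grasp point (between the pads) lies 5 mm behind it (tip_reach is the distance from the TCP to the fingertips, in mm); z points along the fingers, y is the line along which they close (so a half turn about z gives the same grasp; the last joint's range is limited). The gripper opens to 85 mm and grips with 20 to 120 N. Pads are 22 mm wide; open, the fingers measure 114 mm over their backs; the gripper's body (76 mm by 85 mm) begins 54 mm behind the grasp point. The pads swing forward as they close: fully open they stand 13 mm farther back than shut.
Start: joints at [0.962, 0.313, 1.498, -0, 1.331, -0.223], TCP at [197.571, 486.412, 245.294] pointing down, gripper open.
Joint ranges: [-2.94, 2.94], [-0.97, 2.17], [0.19, 2.56], [-1.23, 4.37], [0.02, 3.11], [-2.88, 2.88]. Speed limits (rad/s): [2.39, 2.39, 3.01, 3.14, 3.14, 3.14].

## Interface

Orientations are given as a unit quaternion [w, x, y, z].
In Python, from rig import * gives the robot as it stands.
- The arm moves only by the tool arm_command, never from a script. Its argument "steps" is a list that holds one entry, the list of rows, each a list of 7 numbers: the opening, from 0 (shut) to 1 (fully open), then the shift along the tool's x, y, z each as a share of 0.05 m, from -1 to 1, then the turn, a rotation vector about the tool's x, y, z each as a share of 0.15 rad, from -1 to 1. A call has 1 to 8 rows; each row shifts and turns the commanded pose from where the row before left it, along the tool's axes as they then stand; what a row does not reach is not made up. A row lasts 1/8 s, in which the tool goes at most 62.5 mm and 10.7 degrees, less where a joint would pass 70% of its speed; a pose out of reach is approached as far as the arm can. A call with a number of a shift or a turn outside -1 to 1 is refused whole. A call with a gripper value outside its range is refused whole. The fingers move at their own pace and stop on an object; "squeeze" is the grip in N (left out, the last holds). Time passes only in rows, so rows that do not move let the fingers close. It gives the time, the measured TCP pose, the force, the opening and the grip force at its end, in the units of the state.
- sense(): the state, without advancing time (a new reading comes with each control period).
- capture(name): name is "side" or "top"; returns the picture (420x560x3 uint8, red, green, blue); there is no depth.
- get_calibration(name): a dict with "intrinsics" (3x3 intrinsics, pixels), "rvec" (rotation vector, rad) and "tvec" (3), from world to camera coordinates, as OpenCV has them. Camera axes: x right, y down, z forward; pixel columns grow to the right and rows downward; lengths in mm; the calibration is good to about 2 mm. A picture is of the moment at which its call begins. get_calibration takes no time and is no camera call.
- finish_job(): hands the job in; it is judged then, once.
The state is a dict: "time_s": time; "joints": joint angles; "dq": joint speeds; "tau": joint torques, N m; "eef_pos": TCP position; "ee_rot": TCP orientation; "force": force on the tool from outside, world axes, zero at the start; "wrist_torque": the same for the moment, N m; "grip_width": opening from 0.0 (shut) to 1.0 (fully open); "grip_force": force on a finger pad.
Only numpy, scipy, OpenCV 4.12 (cv2) and the standard library are available. Lean on these libraries where they do the work, as an engineer would, in place of code of your own. Each camera call takes 0.05 s, during which the arm holds its last target. There are 200 camera calls.

## Task

Cover each of the three open cups on the ware board with the clay lid that fits it, so that they dry slowly: the widest lid on the widest cup, the next one on the tall cup, and the next on the low, narrow cup. Each lid is to sit level and centred on the rim, knob up, with the cups left standing where they are. The fourth lid, far too small for any of them, stays where it lies.

Things in the scene. Friction and masses are not known exactly. Their poses are not given: they have to be found in the camera images.
- small_lid: Loose round brown clay lid, second smallest of the four lids: plate 90 mm across, foot 48 mm. Origin: centre of the underside, z up. Foot z 0 to 6 mm, domed plate 6 to 15, central upright knob 24 mm thick, top at 46; grip the knob from above, any yaw. It belongs on the low cup. Seated, the foot hangs 6 mm into the mouth, 8 mm free all round; the plate rests on the rim and overhangs it 8 mm.
- medium_lid: Loose round brown clay lid, second largest of the four lids: plate 108 mm across, foot 66 mm. Origin: centre of the underside, z up. Foot z 0 to 6 mm, domed plate 6 to 15, central upright knob 24 mm thick, top at 46; grip the knob from above, any yaw. It belongs on the tall cup. Seated, the foot hangs 6 mm into the mouth, 8 mm free all round; the plate rests on the rim and overhangs it 8 mm.
- large_lid: Loose round brown clay lid, largest of the four lids: plate 136 mm across, foot 92 mm. Origin: centre of the underside, z up. Foot z 0 to 6 mm, domed plate 6 to 15, central upright knob 24 mm thick, top at 46; grip the knob from above, any yaw. It belongs on the wide cup. Seated, the foot hangs 6 mm into the mouth, 8 mm free all round; the plate rests on the rim and overhangs it 8 mm.
- spare_lid: Loose round brown clay lid, by far the smallest of the four: plate 60 mm in diameter, foot 40 mm; same heights and knob as the others. It would fall into any of the cups; it stays where it lies.
- low_cup: Loose upright cup of pinkish marbled clay, the lowest and narrowest of the three open cups without a handle: 64 mm high to the rim, rim 75 mm over the outside, mouth 64 mm. Origin at the centre of its underside, z up through the mouth.
- tall_cup: Loose upright straight-sided cup with a dark brown bark texture, the tallest of the three: 113 mm high to the rim, rim 93 mm over the outside, mouth 82 mm. Origin at the centre of its underside, z up through the mouth.
- wide_cup: Loose upright round-bellied cup with grey-brown stripes, the widest of the three: 96 mm high to the rim, belly 126 mm, rim 120 mm over the outside, mouth 108 mm. Origin at the centre of its underside, z up through the mouth.
- ware_board: Fixed flat plywood board on battens, 304 mm (x) by 806 mm (y), its top 98 mm above the bench; all lids and cups start on it, among a few small studio things up to 28 mm high. Origin at bench height under its centre.

How it is judged:
By the outcome, as a careful person would: the job done as asked, in the order asked, and still so for the second after the job is handed in, with the robot touching nothing.
It also fails if it takes over 83 s, if anything falls off the work surface, if the arm or the gripper's body presses on something with over 40 N, if the wrist force passes 120 N, or if a joint passes its speed limit or range.

## Working session

There is one attempt and no reset: what is moved stays moved. The work goes in short steps, Python scripts to look and compute and a tool call to move; the robot and the scene stay as the last step left them, time stands still between calls to the robot, and variables do not carry over. Pictures are saved under pics/ and viewed, at most 14 in all, crops included, and the job is handed in when it is done.

Besides the shell and the picture viewer there is one more tool, called after ">>>" as name([rows], argument=value, ...), one row to a line, values as JSON. arm_command: Moves the arm, as the interface text tells. Its arguments: {"type":"object","properties":{"steps":{"type":"array"},"squeeze":{"type":"number"}},"required":["steps"]}

```bash
ls; mkdir -p pics
python3 - <<'E'
from rig import *
import cv2
for n in("side","top"):
    cv2.imwrite(f"pics/{n}0.png",cv2.resize(capture(n)[:,:,::-1],(800,600),interpolation=cv2.INTER_CUBIC))
    print(n,get_calibration(n))
print(sense())
E
```

```text
pics
side {'intrinsics': array([[387.11775352,   0.        , 279.89833321],
       [  0.        , 387.11775352, 207.90243804],
       [  0.        ,   0.        ,   1.        ]]), 'rvec': array([ 0.02745003, -2.75909089,  1.44568666]), 'tvec': array([504.98629366,  63.60720209, 917.58980299])}
top {'intrinsics': array([[446.58427144,   0.        , 278.89944762],
       [  0.        , 446.58427144, 216.14159573],
       [  0.        ,   0.        ,   1.        ]]), 'rvec': array([ 2.17051521, -2.23171501,  0.04689649]), 'tvec': array([  48.58752244,  488.90364691, 1253.43997428])}
{'time_s': 0.1, 'joints': array([ 9.61584927e-01,  3.13388749e-01,  1.49833958e+00,  2.22784489e-05,
        1.33099498e+00, -2.23404956e-01]), 'dq': array([ 0.0008265 , -0.0005868 , -0.00073222, -0.00127014,  0.00067612,
       -0.0004403 ]), 'tau': array([ 3.17573657e-03, -4.12904835e+01, -2.60142875e+01, -1.33938324e-04,
        3.09826639e-03,  8.00057160e-05]), 'eef_pos': array([197.44988897, 486.23491187, 244.80311008]), 'ee_rot': array([-2.38505120e-04,  1.91711643e-01,  9.81451133e-01, -5.12665112e-04]), 'force': array([0.71563806, 0.63850371, 0.16443069]), 'wrist_torque': array([-0.0011464 ,  0.02198146, -0.06417916]), 'grip_force': 0.0, 'grip_width': 0.9987490140872918}
```

View pics/top0.png

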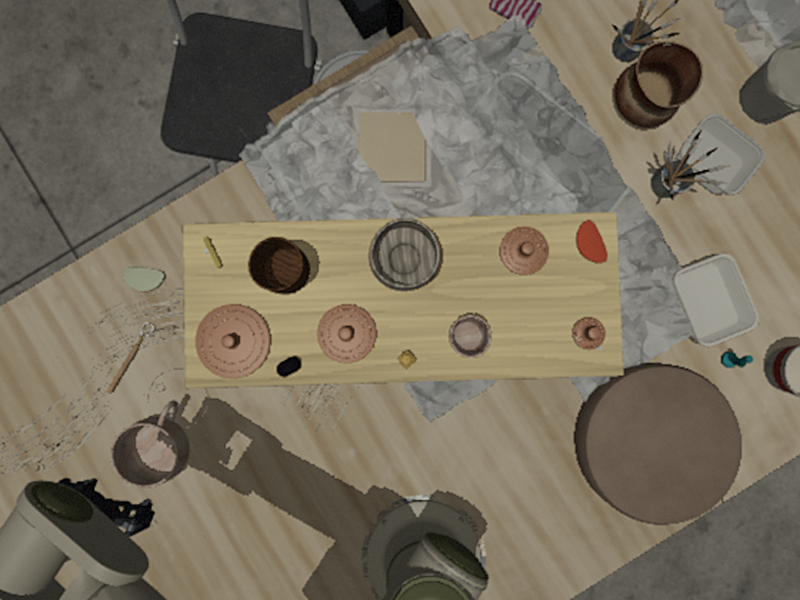

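View pics/side0.png

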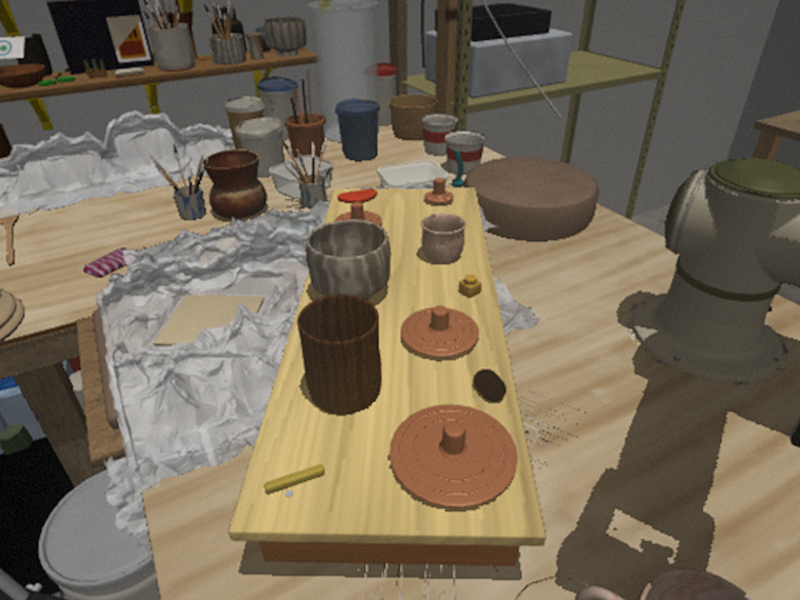

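The top view (800×600) shows the large lid at (233,341), medium lid (347,334), small lid (524,249) and spare lid (589,333). The tall cup is at (280,265), the wide cup (406,255) and the low cup (470,335). The side view confirms that all are upright. I'll overlay model circles at these positions to refine them.

```bash
cat > h.py <<'E'
from rig import *
import cv2, numpy as np
def cal(n):
    c=get_calibration(n); return np.array(c["intrinsics"],float),np.array(c["rvec"],float),np.array(c["tvec"],float)
def back(n,uv,z):
    K,r,t=cal(n);R=cv2.Rodrigues(r)[0];d=R.T@np.linalg.solve(K,[uv[0],uv[1],1]);o=-R.T@t
    return o+d*(z-o[2])/d[2]
def circ(n,x,y,z,r,m=90):
    K,rv,t=cal(n);a=np.linspace(0,2*np.pi,m)
    return cv2.projectPoints(np.c_[x+r*np.cos(a),y+r*np.sin(a),0*a+z],rv,t,K,None)[0][:,0]
def crop(n,img,c0,r0,w,h,s,circs,f):
    o=cv2.resize(img[r0:r0+h,c0:c0+w,::-1],None,fx=s,fy=s,interpolation=cv2.INTER_CUBIC)
    for x,y,z,r,col in circs:
        p=circ(n,x,y,z,r); cv2.polylines(o,[np.int32(((p-[c0,r0]+.5)*s)*8)],True,col,1,cv2.LINE_AA,3)
    cv2.imwrite(f,o)
E
python3 - <<'E'
from h import *
s=1/1.42857
P={"large":((233,341),105,68),"medium":((347,334),105,54),"small":((524,249),105,45),"tall":((279,265),211,46.5),"wide":((406,254),194,60),"low":((470,335),162,37.5)}
img=capture("top");np.save("t0.npy",img);g=cv2.GaussianBlur(img,(0,0),.8).astype(float)
from scipy.ndimage import map_coordinates as mc
from scipy.optimize import minimize
C=[];
for k,(uv,z,r) in P.items():
    p=back("top",((uv[0]+.5)*s-.5,(uv[1]+.5)*s-.5),z)
    def cost(q):
        v=[]
        a=circ("top",q[0],q[1],z,r-3);b=circ("top",q[0],q[1],z,r+3)
        f=lambda e:np.stack([mc(g[:,:,i],[e[:,1],e[:,0]],order=1) for i in range(3)])
        d=np.linalg.norm(f(a)-f(b),axis=0); return -np.minimum(d,70).mean()
    G=[(cost((p[0]+i,p[1]+j)),p[0]+i,p[1]+j) for i in np.arange(-9,9.1,1) for j in np.arange(-9,9.1,1)]
    G.sort();b=np.mean(np.array(G[:6]),0)
    print(k,p[:2].round(1),b.round(1))
    C.append((b[1],b[2],z,r,(0,255,0)))
    if "l"==k[0] and k!="low" or k in("medium","small"):C.append((b[1],b[2],144,12,(255,0,0)))
crop("top",img,125,145,160,125,4.8,C,"pics/a1.png");crop("top",img,255,145,160,125,4.8,C,"pics/a2.png")
E
```

```text
large [436.  339.4] [-44.2 437.  337.9]
medium [443.  130.8] [-46.2 445.2 130.7]
small [ 590.1 -198.3] [ -50.9  587.1 -196.8]
tall [560.8 233. ] [-60.2 563.7 240.7]Traceback (most recent call last):
  File "<stdin>", line 15, in <module>
  File "<stdin>", line 12, in cost
  File "h.py", line 9, in circ
    K,rv,t=cal(n);a=np.linspace(0,2*np.pi,m)
           ~~~^^^
  File "h.py", line 4, in cal
    c=get_calibration(n); return np.array(c["intrinsics"],float),np.array(c["rvec"],float),np.array(c["tvec"],float)
ValueError: time passes only in moves, steps and waits
```

```bash
python3 - <<'E'
s=open("h.py").read()
s=s.replace("def cal(n):","import functools\n@functools.lru_cache(None)\ndef cal(n):",1);open("h.py","w").write(s)
E
python3 - <<'E'
from h import *
s=1/1.42857
P={"large":((233,341),105,68),"medium":((347,334),105,54),"small":((524,249),105,45),"tall":((279,265),211,46.5),"wide":((406,254),194,60),"low":((470,335),162,37.5)}
img=np.load("t0.npy");g=cv2.GaussianBlur(img,(0,0),.8).astype(float)
from scipy.ndimage import map_coordinates as mc
C=[];
for k,(uv,z,r) in P.items():
    p=back("top",((uv[0]+.5)*s-.5,(uv[1]+.5)*s-.5),z)
    def cost(q):
        a=circ("top",q[0],q[1],z,r-3);b=circ("top",q[0],q[1],z,r+3)
        f=lambda e:np.stack([mc(g[:,:,i],[e[:,1],e[:,0]],order=1) for i in range(3)])
        return -np.minimum(np.linalg.norm(f(a)-f(b),axis=0),70).mean()
    G=[(cost((p[0]+i,p[1]+j)),p[0]+i,p[1]+j) for i in np.arange(-9,9.1,1) for j in np.arange(-9,9.1,1)]
    G.sort();b=np.mean(np.array(G[:6]),0)
    print(k,p[:2].round(1),b.round(1))
    C.append((b[1],b[2],z,r,(0,255,0)))
    if k in("large","medium","small"):C.append((b[1],b[2],144,12,(255,0,0)))
    else: C.append((b[1],b[2],98,r*.9,(255,0,255)))
crop("top",img,125,145,160,125,4.8,C,"pics/a1.png");crop("top",img,255,145,160,125,4.8,C,"pics/a2.png")
print(sense()["time_s"])
E
```

```text
large [436.  339.4] [-44.2 437.  337.9]
medium [443.  130.8] [-46.2 445.2 130.7]
small [ 590.1 -198.3] [ -50.9  587.1 -196.8]
tall [560.8 233. ] [-60.2 563.7 240.7]
wide [575.6  20.3] [-62.4 573.1  17.3]
low [435.1 -87.5] [-62.6 437.9 -87.7]
0.15
```

View pics/a1.png

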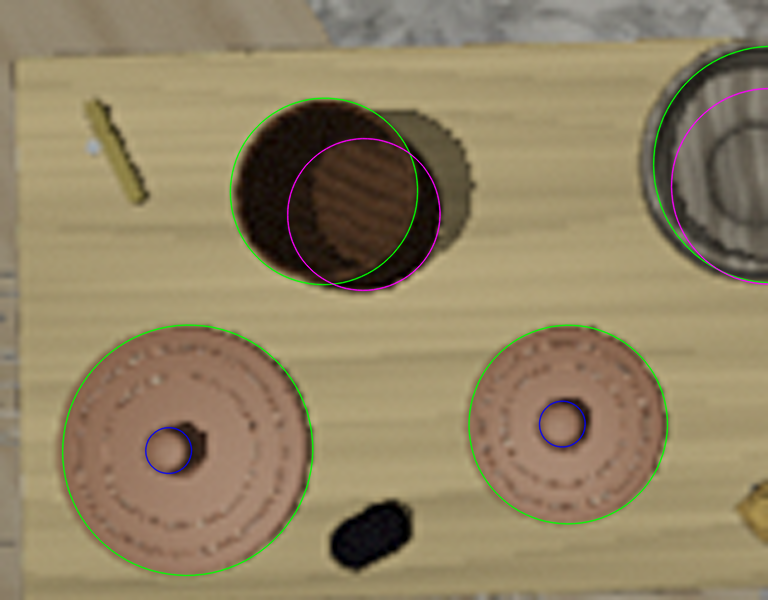

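View pics/a2.png

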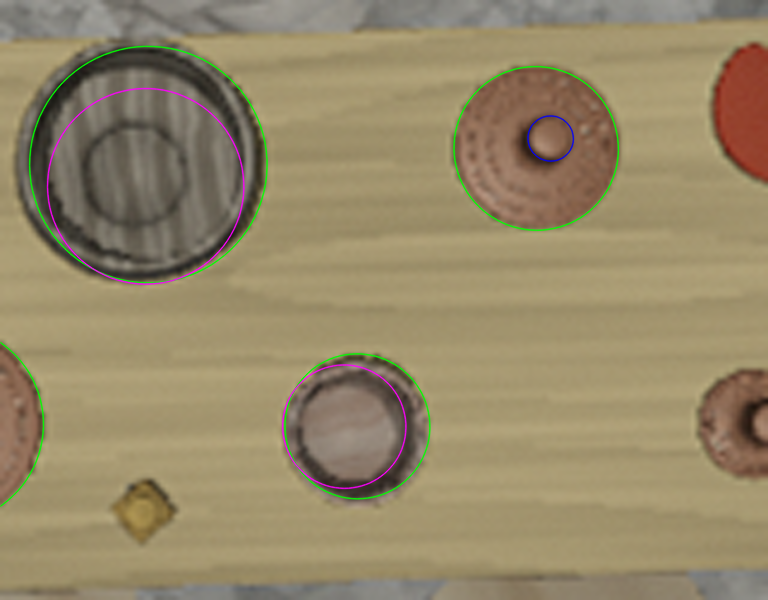

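The lid circles fit, and the tall cup's rim fits. The wide cup's outline in a2 spans about 18–262, against 30–267 for the circle, so its rim centre is nearer (139,159). I'll check the cups with the side camera as well.

Run:
```python
from h import *
top=np.load("t0.npy");side=capture("side")
C=[(576,21.5,194,60,(0,255,0)),(576,21.5,194,54,(255,255,0)),(438.3,-87.7,162,37.5,(0,255,0)),(438.3,-87.7,162,32,(255,255,0)),(564,240.7,211,46.5,(0,255,0)),(564,240.7,211,41,(255,255,0)),(437,338,144,12,(255,0,0)),(445,131,144,12,(255,0,0)),(437,338,105,68,(255,0,0)),(445,131,105,54,(255,0,0)),(587.5,-197,144,12,(255,0,0)),(587.5,-197,105,45,(255,0,0))]
crop("top",top,255,150,90,100,6,C,"pics/x1.png")
crop("side",side,180,115,190,240,2.5,C,"pics/x2.png")
a=cv2.imread("pics/x1.png");b=cv2.imread("pics/x2.png");b=b[:600]
a=cv2.resize(a,(360,400));o=np.zeros((600,360+b.shape[1],3),np.uint8);o[:400,:360]=a;o[:b.shape[0],360:]=b
crop("side",side,205,140,140,150,4,C,"pics/b1.png")
crop("top",top,255,150,90,100,6,C,"pics/b0.png")
```

```text
(no output)
```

View pics/b0.png

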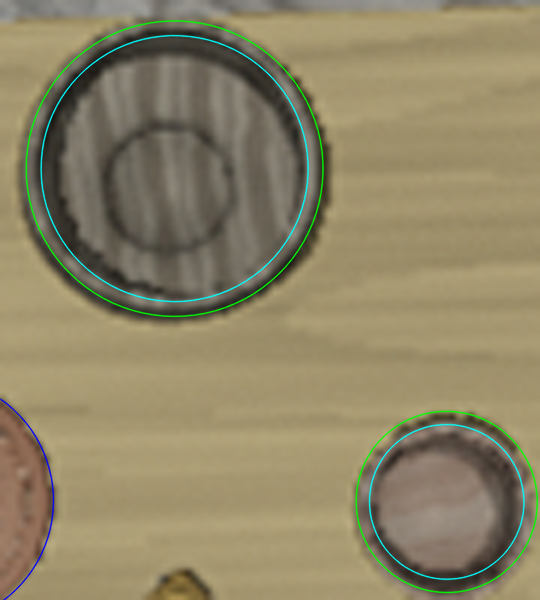

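View pics/b1.png

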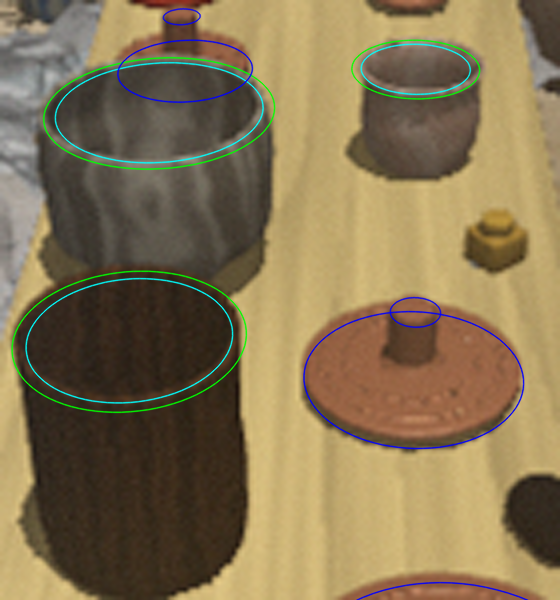

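Cups are at wide (576.5,21.5), tall (564,240.7) and low (437,-87.5), and the lids match in both views. Next is a helper that prints the tool-axis shift to a target.

```bash
cat > g.py <<'E'
import sys
from h import *
from scipy.spatial.transform import Rotation as Ro
s=sense();q=s["ee_rot"];R=Ro.from_quat([q[1],q[2],q[3],q[0]])
p=np.array(s["eef_pos"]);print("t",round(s["time_s"],2),"p",p.round(1),"f",s["force"].round(1),"gw",round(s["grip_width"],3),"gf",round(s["grip_force"],1))
down=Ro.from_quat([.1915,.9815,0,0]);print("turn units",((R.inv()*down).as_rotvec()/.15).round(3))
for a in sys.argv[1:]:
    t=np.array(eval(a),float);print(a,"units",(R.inv().apply(t-p)/50).round(3));p=t
E
python3 g.py 437,338,190 437,338,130
```

```text
t 0.2 p [197.5 486.3 245. ] f [ 0.1 -0.5 -0. ] gw 1.003 gf 0.0
turn units [-0.005 -0.001 -0.003]
437,338,190 units [-5.554 -0.945  1.099]
437,338,130 units [-0.0e+00  1.0e-03  1.2e+00]
```

>>> arm_command([
  [[1,-0.79,-0.135,0.157,0,0,0],[1,-0.79,-0.135,0.157,0,0,0],[1,-0.79,-0.135,0.157,0,0,0],[1,-0.79,-0.135,0.157,0,0,0],[1,-0.79,-0.135,0.157,0,0,0],[1,-0.79,-0.135,0.157,0,0,0],[1,-0.81,-0.135,0.157,0,0,0],[1,0,0,0,0,0,0]],
], squeeze=40)

```text
time_s: 1.2
eef_pos: [438.3, 336.7, 189.4]
ee_rot: [-0.001, 0.193, 0.981, -0.001]
force: [-0.6, 0.9, 0.1]
grip_width: 1.001
grip_force: 0.0
```

```bash
python3 g.py 437,338,130
```

```text
t 1.2 p [438.3 336.7 189.4] f [-0.6  0.9  0.1] gw 1.001 gf 0.0
turn units [-0.008 -0.005 -0.024]
437,338,130 units [0.034 0.016 1.187]
```

>>> arm_command([
  [[1,0,0,0.3,0,0,0],[1,0,0,0.3,0,0,0],[1,0,0,0.3,0,0,0],[1,0,0,0.26,0,0,0],[1,0,0,0,0,0,0],[1,0,0,0,0,0,0]],
])

```text
time_s: 1.95
eef_pos: [437.1, 338.4, 132.7]
ee_rot: [0.0, 0.192, 0.981, 0.0]
force: [1.0, 0.0, -0.3]
grip_width: 1.003
grip_force: 0.0
```

```bash
python3 g.py 437,338,130
```

```text
t 1.95 p [437.1 338.4 132.7] f [ 1.   0.  -0.3] gw 1.003 gf 0.0
turn units [ 0.004  0.003 -0.003]
437,338,130 units [-0.001 -0.008  0.054]
```

>>> arm_command([
  [[1,0,0,0.04,0,0,0],[0.5,0,0,0,0,0,0],[0,0,0,0,0,0,0],[0,0,0,0,0,0,0],[0,0,0,0,0,0,0],[0,0,0,0,0,0,0],[0,0,0,0,0,0,0],[0,0,0,0,0,0,0]],
])

```text
time_s: 2.95
eef_pos: [437.0, 338.3, 130.6]
ee_rot: [0.0, 0.192, 0.981, 0.0]
force: [-0.7, -0.1, 4.8]
grip_width: 0.262
grip_force: 39.7
```

```bash
python3 g.py 437,338,270 576.5,21.5,270 576.5,21.5,228
```

```text
t 2.95 p [437.  338.3 130.6] f [-0.7 -0.1  4.8] gw 0.262 gf 39.7
turn units [ 0.002  0.002 -0.003]
437,338,270 units [-0.003 -0.004 -2.788]
576.5,21.5,270 units [-4.967 -4.815  0.   ]
576.5,21.5,228 units [ 0.   -0.    0.84]
```

>>> arm_command([
  [[0,0,0,-0.2,0,0,0],[0,0,0,-0.4,0,0,0],[0,0,0,-0.5,0,0,0],[0,0,0,-0.5,0,0,0],[0,0,0,-0.5,0,0,0],[0,0,0,-0.5,0,0,0],[0,0,0,-0.2,0,0,0],[0,0,0,0,0,0,0]],
])

```text
time_s: 3.95
eef_pos: [436.8, 338.2, 270.3]
ee_rot: [0.0, 0.192, 0.981, 0.0]
force: [-0.5, -0.2, -2.5]
grip_width: 0.264
grip_force: 39.4
```

```bash
python3 g.py  576.5,21.5,270 576.5,21.5,228
```

```text
t 3.95 p [436.8 338.2 270.3] f [-0.5 -0.2 -2.5] gw 0.264 gf 39.4
turn units [ 0.001  0.    -0.003]
576.5,21.5,270 units [-4.971 -4.818  0.005]
576.5,21.5,228 units [ 0.   -0.    0.84]
```

>>> arm_command([
  [[0,-0.2,-0.19,0,0,0,0],[0,-0.35,-0.34,0,0,0,0],[0,-0.45,-0.44,0,0,0,0],[0,-0.45,-0.44,0,0,0,0],[0,-0.45,-0.44,0,0,0,0],[0,-0.45,-0.44,0,0,0,0],[0,-0.45,-0.44,0,0,0,0],[0,-0.45,-0.44,0,0,0,0]],
])

```text
time_s: 4.95
eef_pos: [527.9, 128.3, 269.4]
ee_rot: [-0.001, 0.192, 0.981, -0.0]
force: [-0.5, 0.2, -2.6]
grip_width: 0.267
grip_force: 39.4
```

>>> arm_command([
  [[0,-0.45,-0.44,0,0,0,0],[0,-0.45,-0.44,0,0,0,0],[0,-0.4,-0.39,0,0,0,0],[0,-0.3,-0.268,0,0,0,0],[0,-0.12,-0.12,0,0,0,0],[0,0,0,0,0,0,0],[0,0,0,0,0,0,0]],
])

```text
time_s: 5.82
eef_pos: [576.0, 21.8, 270.4]
ee_rot: [-0.0, 0.191, 0.982, 0.0]
force: [0.3, -0.3, -2.6]
grip_width: 0.264
grip_force: 39.4
```

```bash
python3 g.py  576.5,21.5,270 576.5,21.5,228
python3 - <<'E'
from h import *
p=sense()["eef_pos"];x,y=p[0],p[1];z=p[2]-32
C=[(x,y,z+7,68,(0,255,0)),(x,y,z+46,12,(255,0,0)),(576.5,21.5,194,60,(255,255,0))]
crop("side",capture("side"),180,90,190,150,4.2,C,"pics/c1.png")
E
```

```text
t 5.83 p [576.   21.8 270.4] f [ 0.3 -0.3 -2.6] gw 0.264 gf 39.4
turn units [ 0.001 -0.001  0.003]
576.5,21.5,270 units [-0.01  -0.002  0.008]
576.5,21.5,228 units [-0.   -0.    0.84]
```

View pics/c1.png

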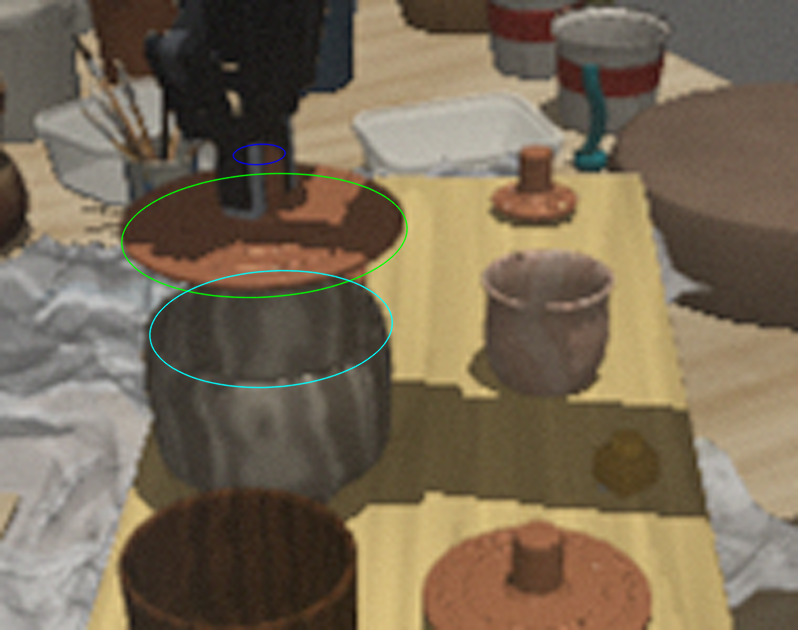

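The lid hangs level, spanning about 120–404 against the model's 121–406, and the rim lines up at 148–391. Lowering it now.

>>> arm_command([
  [[0,0,0,0.25,0,0,0],[0,0,0,0.25,0,0,0],[0,0,0,0.2,0,0,0],[0,0,0,0.15,0,0,0],[0,0,0,0,0,0,0],[0,0,0,0,0,0,0]],
])

```text
time_s: 6.62
eef_pos: [576.5, 21.0, 228.2]
ee_rot: [0.0, 0.192, 0.981, 0.0]
force: [0.1, -0.3, -2.1]
grip_width: 0.269
grip_force: 39.4
```

>>> arm_command([
  [[0,0,0,0.05,0,0,0],[0,0,0,0.05,0,0,0],[0,0,0,0,0,0,0]],
])

```text
time_s: 7.0
eef_pos: [576.2, 21.1, 222.6]
ee_rot: [-0.0, 0.192, 0.981, -0.0]
force: [-0.4, 0.0, -2.6]
grip_width: 0.266
grip_force: 39.4
```

>>> arm_command([
  [[0,0,0,0.04,0,0,0],[0,0,0,0,0,0,0]],
])

```text
time_s: 7.25
eef_pos: [576.3, 21.1, 220.7]
ee_rot: [-0.0, 0.192, 0.981, 0.0]
force: [0.4, 0.5, -2.6]
grip_width: 0.262
grip_force: 39.4
```

>>> arm_command([
  [[0,0,0,0.02,0,0,0],[0,0,0,0,0,0,0]],
])

```text
time_s: 7.5
eef_pos: [576.4, 21.0, 220.4]
ee_rot: [0.0, 0.192, 0.981, -0.0]
force: [-1.9, 0.5, 3.3]
grip_width: 0.264
grip_force: 39.9
```

>>> arm_command([
  [[0,0,0,0.02,0,0,0],[0,0,0,0,0,0,0]],
])

```text
time_s: 7.75
eef_pos: [576.6, 21.0, 220.3]
ee_rot: [0.001, 0.192, 0.981, -0.0]
force: [-3.0, 0.2, 9.1]
grip_width: 0.266
grip_force: 40.6
```

>>> arm_command([
  [[0,0,0,-0.02,0,0,0],[0.3,0,0,0,0,0,0],[0.5,0,0,0,0,0,0],[1,0,0,0,0,0,0],[1,0,0,0,0,0,0],[1,0,0,0,0,0,0],[1,0,0,0,0,0,0]],
])

```text
time_s: 8.62
eef_pos: [576.3, 21.0, 219.8]
ee_rot: [0.0, 0.192, 0.981, -0.0]
force: [0.3, -0.5, -0.8]
grip_width: 1.002
grip_force: 0.0
```

>>> arm_command([
  [[1,0,0,-0.2,0,0,0],[1,0,0,-0.3,0,0,0],[1,0,0,-0.4,0,0,0],[1,0,0,-0.2,0,0,0],[1,0,0,0,0,0,0]],
])

```text
time_s: 9.25
eef_pos: [576.5, 21.0, 275.7]
ee_rot: [0.001, 0.192, 0.981, 0.0]
force: [-0.1, -0.7, -0.2]
grip_width: 0.996
grip_force: 0.0
```

```bash
python3 g.py 445,131,275 445,131,132
python3 - <<'E'
from h import *
C=[]
crop("side",capture("side"),190,100,170,130,4.6,C,"pics/d1.png")
E
```

```text
t 9.25 p [576.5  21.  275.7] f [-0.1 -0.7 -0.2] gw 0.996 gf 0.0
turn units [ 0.002  0.01  -0.002]
445,131,275 units [3.264 1.048 0.009]
445,131,132 units [ 4.00e-03 -1.00e-03  2.86e+00]
```

View pics/d1.png

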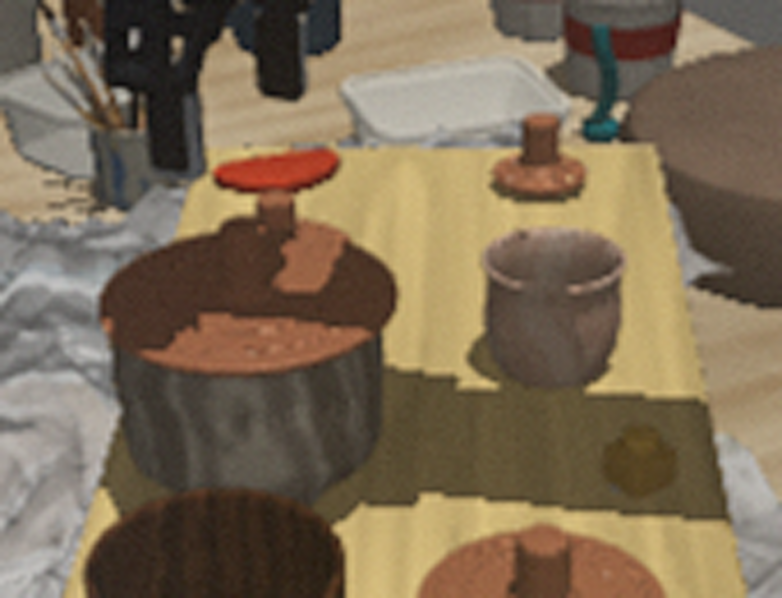

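The large lid sits level, overhanging about 13 px left and 14 px right. Next is the medium lid.

>>> arm_command([
  [[1,0.4,0.13,0,0,0,0],[1,0.55,0.175,0,0,0,0],[1,0.65,0.21,0,0,0,0],[1,0.65,0.21,0.1,0,0,0],[1,0.6,0.193,0.3,0,0,0],[1,0.414,0.13,0.5,0,0,0],[1,0,0,0.5,0,0,0],[1,0,0,0.3,0,0,0]],
])

```text
time_s: 10.3
eef_pos: [443.9, 131.2, 188.2]
ee_rot: [-0.001, 0.192, 0.981, -0.0]
force: [0.1, -0.1, 0.5]
grip_width: 0.999
grip_force: 0.0
```

>>> arm_command([
  [[1,0,0,0,0,0,0],[1,0,0,0,0,0,0]],
])

```text
time_s: 10.55
eef_pos: [445.0, 131.0, 190.3]
ee_rot: [0.0, 0.192, 0.981, 0.0]
force: [0.5, 0.3, 0.1]
grip_width: 0.999
grip_force: 0.0
```

```bash
python3 g.py 445,131,132
```

```text
t 10.55 p [445.  131.  190.3] f [0.5 0.3 0.1] gw 0.999 gf 0.0
turn units [ 0.001  0.003 -0.003]
445,131,132 units [0.    0.    1.165]
```

>>> arm_command([
  [[1,0,0,0.35,0,0,0],[1,0,0,0.35,0,0,0],[1,0,0,0.3,0,0,0],[1,0,0,0.165,0,0,0],[1,0,0,0,0,0,0],[1,0,0,0,0,0,0]],
])

```text
time_s: 11.3
eef_pos: [445.2, 131.0, 132.2]
ee_rot: [0.001, 0.192, 0.981, 0.0]
force: [0.6, -0.9, 1.1]
grip_width: 1.003
grip_force: 0.0
```

>>> arm_command([
  [[0.5,0,0,0,0,0,0],[0,0,0,0,0,0,0],[0,0,0,0,0,0,0],[0,0,0,0,0,0,0],[0,0,0,0,0,0,0],[0,0,0,0,0,0,0],[0,0,0,0,0,0,0]],
])

```text
time_s: 12.18
eef_pos: [444.9, 131.1, 131.8]
ee_rot: [0.0, 0.192, 0.981, 0.0]
force: [-2.0, -0.5, 4.9]
grip_width: 0.266
grip_force: 39.6
```

>>> arm_command([
  [[0,0,0,-0.2,0,0,0],[0,0,0,-0.4,0,0,0],[0,0,0,-0.5,0,0,0],[0,0,0,-0.5,0,0,0],[0,0,0,-0.5,0,0,0],[0,0,0,-0.5,0,0,0],[0,0,0,-0.3,0,0,0],[0,0,0,0,0,0,0]],
])

```text
time_s: 13.18
eef_pos: [445.0, 131.0, 277.4]
ee_rot: [0.001, 0.192, 0.981, 0.0]
force: [0.6, 0.2, -1.3]
grip_width: 0.264
grip_force: 39.4
```

```bash
python3 g.py 564,240.7,277 564,240.7,246
```

```text
t 13.18 p [445.  131.  277.4] f [ 0.6  0.2 -1.3] gw 0.264 gf 39.4
turn units [ 0.005  0.011 -0.003]
564,240.7,277 units [-1.379  2.928  0.013]
564,240.7,246 units [ 0.001 -0.     0.62 ]
```

>>> arm_command([
  [[0,-0.16,0.34,0,0,0,0],[0,-0.25,0.53,0,0,0,0],[0,-0.28,0.6,0,0,0,0],[0,-0.28,0.6,0,0,0,0],[0,-0.25,0.53,0,0,0,0],[0,-0.159,0.328,0,0,0,0],[0,0,0,0,0,0,0],[0,0,0,0,0,0,0]],
])

```text
time_s: 14.18
eef_pos: [563.3, 240.3, 276.1]
ee_rot: [-0.001, 0.192, 0.981, -0.0]
force: [0.9, 0.5, -1.2]
grip_width: 0.267
grip_force: 39.5
```

```bash
python3 g.py  564,240.7,246
python3 - <<'E'
from h import *
p=sense()["eef_pos"];x,y=p[0],p[1];z=p[2]-34
C=[(x,y,z+7,54,(0,255,0)),(564,240.7,211,46.5,(255,255,0))]
crop("side",capture("side"),150,130,170,130,4.6,C,"pics/e1.png")
E
```

```text
t 14.18 p [563.3 240.3 276.1] f [ 0.9  0.5 -1.2] gw 0.267 gf 39.5
turn units [-0.005 -0.006 -0.003]
564,240.7,246 units [-0.011  0.013  0.601]
```

View pics/e1.png

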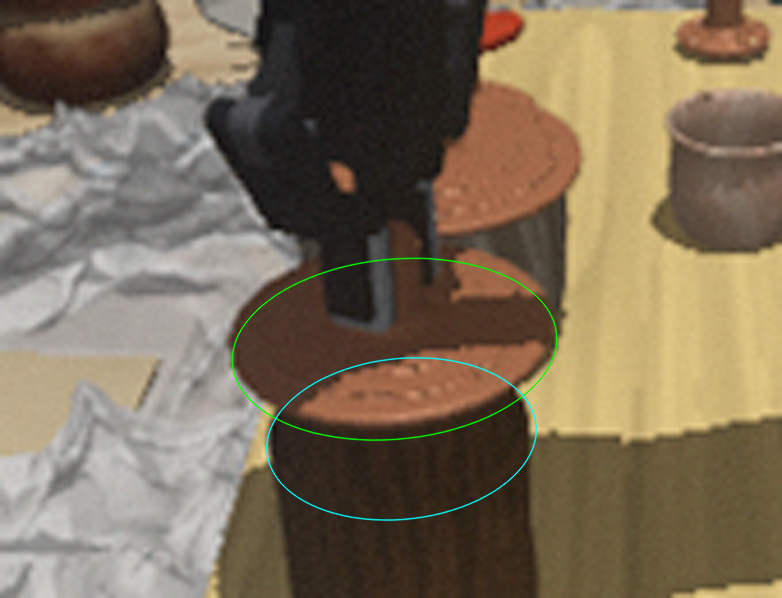

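The lid lines up (230–553 against 233–557), and so does the cup. I'll check the tall cup's y, which is the less certain axis, with a brightened top crop.

Run:
```python
from h import *
t=np.load("t0.npy");b=np.uint8(255*(t/255.)**.4)
a=[]
for i,y in enumerate((240.7,237.5)):
    crop("top",b,168,158,62,52,6.4,[(564,y,211,46.5,(0,255,0)),(564,y,211,41,(255,255,0))],f"pics/f{i}.png");a.append(cv2.imread(f"pics/f{i}.png"))
cv2.imwrite("pics/f.png",np.hstack(a))
```

```text
(no output)
```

View pics/f.png

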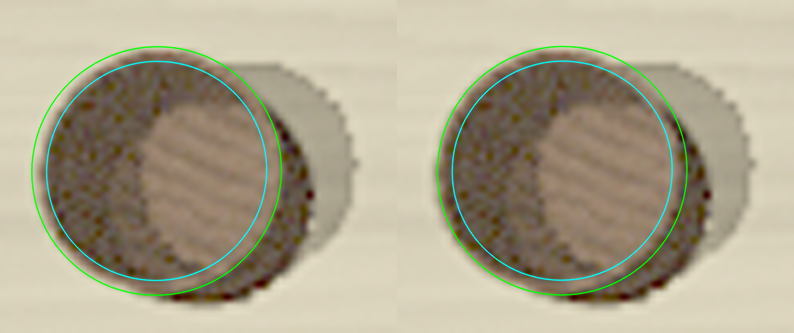

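The rim spans about 38–281 against the circle's 32–282, so the tall cup is near y=239.5. I'll apply that small correction while lowering.

>>> arm_command([
  [[0,-0.008,-0.02,0.2,0,0,0],[0,0,0,0.22,0,0,0],[0,0,0,0.2,0,0,0],[0,0,0,0.06,0,0,0],[0,0,0,0,0,0,0],[0,0,0,0,0,0,0]],
])

```text
time_s: 14.98
eef_pos: [563.9, 239.7, 243.0]
ee_rot: [0.0, 0.192, 0.981, 0.0]
force: [-0.2, -0.6, -1.7]
grip_width: 0.265
grip_force: 39.5
```

>>> arm_command([
  [[0,0,0,0.04,0,0,0],[0,0,0,0,0,0,0]],
])

```text
time_s: 15.22
eef_pos: [563.7, 239.6, 240.5]
ee_rot: [-0.0, 0.192, 0.981, -0.0]
force: [0.0, 0.7, -2.9]
grip_width: 0.26
grip_force: 39.5
```

>>> arm_command([
  [[0,0,0,0.03,0,0,0],[0,0,0,0,0,0,0]],
])

```text
time_s: 15.48
eef_pos: [563.8, 239.6, 239.1]
ee_rot: [0.0, 0.192, 0.981, 0.0]
force: [0.4, 0.6, -1.4]
grip_width: 0.266
grip_force: 39.5
```

>>> arm_command([
  [[0,0,0,0.02,0,0,0],[0,0,0,0,0,0,0]],
])

```text
time_s: 15.72
eef_pos: [563.9, 239.7, 238.8]
ee_rot: [0.001, 0.192, 0.981, 0.0]
force: [-2.3, -0.6, 5.0]
grip_width: 0.265
grip_force: 40.1
```

Contact came at 238.8 mm, as expected. Now release and rise.

>>> arm_command([
  [[0,0,0,0,0,0,0],[0.3,0,0,0,0,0,0],[0.5,0,0,0,0,0,0],[1,0,0,0,0,0,0],[1,0,0,0,0,0,0],[1,0,0,0,0,0,0],[1,0,0,0,0,0,0]],
])

```text
time_s: 16.6
eef_pos: [563.8, 239.6, 238.1]
ee_rot: [0.0, 0.192, 0.981, 0.0]
force: [-0.3, 0.3, -0.2]
grip_width: 0.997
grip_force: 0.0
```

>>> arm_command([
  [[1,0,0,-0.2,0,0,0],[1,0,0,-0.3,0,0,0],[1,0,0,-0.4,0,0,0],[1,0,0,-0.2,0,0,0],[1,0,0,0,0,0,0]],
])

```text
time_s: 17.23
eef_pos: [563.9, 239.7, 294.0]
ee_rot: [0.001, 0.192, 0.981, 0.0]
force: [0.7, 0.0, -0.1]
grip_width: 1.002
grip_force: 0.0
```

```bash
python3 g.py 587,-197,290 587,-197,190
python3 - <<'E'
from h import *
crop("side",capture("side"),150,100,170,130,4.6,[],"pics/k1.png")
E
```

```text
t 17.23 p [563.9 239.7 294. ] f [ 0.7  0.  -0.1] gw 1.002 gf 0.0
turn units [ 0.006  0.009 -0.003]
587,-197,290 units [-3.714 -7.918  0.077]
587,-197,190 units [ 0.003 -0.002  2.   ]
```

View pics/k1.png

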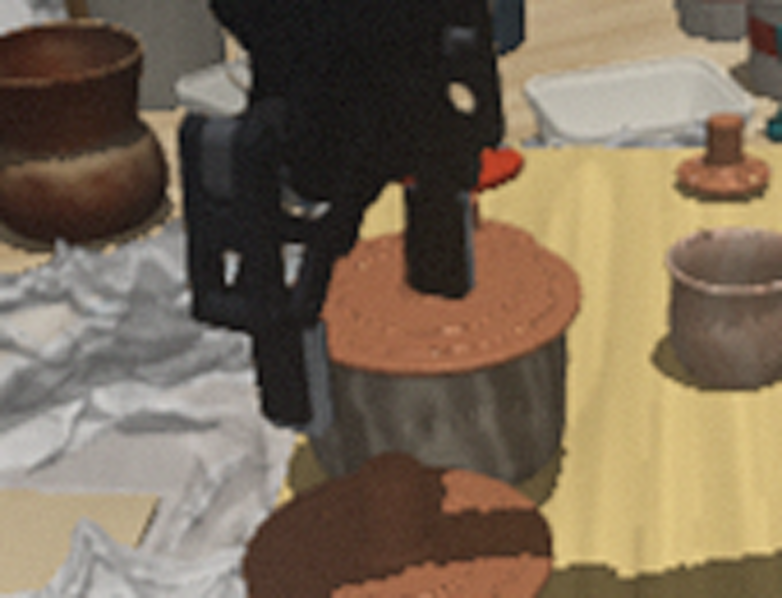

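The tall cup's lid is on and level, with the knob shadow in view. Next is the small lid.

>>> arm_command([
  [[1,-0.15,-0.32,0,0,0,0],[1,-0.25,-0.533,0,0,0,0],[1,-0.3,-0.64,0,0,0,0],[1,-0.3,-0.64,0,0,0,0],[1,-0.3,-0.64,0,0,0,0],[1,-0.3,-0.64,0,0,0,0],[1,-0.3,-0.64,0,0,0,0],[1,-0.3,-0.64,0,0,0,0]],
])

```text
time_s: 18.27
eef_pos: [576.9, -21.4, 292.6]
ee_rot: [-0.0, 0.192, 0.981, -0.0]
force: [-0.2, -0.1, 0.0]
grip_width: 0.999
grip_force: 0.0
```

>>> arm_command([
  [[1,-0.3,-0.64,0,0,0,0],[1,-0.3,-0.64,0,0,0,0],[1,-0.3,-0.64,0.1,0,0,0],[1,-0.3,-0.64,0.2,0,0,0],[1,-0.3,-0.64,0.4,0,0,0],[1,-0.314,-0.665,0.5,0,0,0],[1,0,0,0.5,0,0,0],[1,0,0,0.3,0,0,0]],
])

```text
time_s: 19.27
eef_pos: [587.6, -233.1, 191.3]
ee_rot: [-0.001, 0.192, 0.981, 0.0]
force: [0.7, -0.4, 0.3]
grip_width: 1.0
grip_force: 0.0
```

>>> arm_command([
  [[1,0,0,0,0,0,0],[1,0,0,0,0,0,0]],
])

```text
time_s: 19.52
eef_pos: [589.0, -232.3, 194.3]
ee_rot: [0.001, 0.191, 0.981, -0.0]
force: [0.5, 0.6, 0.5]
grip_width: 0.999
grip_force: 0.0
```

```bash
python3 g.py 587,-197,132
```

```text
t 19.52 p [ 589.  -232.3  194.3] f [0.5 0.6 0.5] gw 0.999 gf 0.0
turn units [-0.002  0.011  0.001]
587,-197,132 units [0.305 0.64  1.245]
```

I counted one row too many, so it overshot 35 mm high above the board. Correcting that now.

>>> arm_command([
  [[1,0.1,0.21,0,0,0,0],[1,0.1,0.22,0,0,0,0],[1,0.105,0.21,0,0,0,0],[1,0,0,0.1,0,0,0],[1,0,0,0,0,0,0]],
])

```text
time_s: 20.15
eef_pos: [586.4, -196.9, 187.5]
ee_rot: [-0.0, 0.192, 0.981, 0.0]
force: [-0.6, -1.3, 1.5]
grip_width: 0.998
grip_force: 0.0
```

```bash
python3 g.py 587,-197,132
```

```text
t 20.15 p [ 586.4 -196.9  187.5] f [-0.6 -1.3  1.5] gw 0.998 gf 0.0
turn units [-0.    -0.006 -0.002]
587,-197,132 units [-0.012  0.003  1.111]
```

>>> arm_command([
  [[1,0,0,0.35,0,0,0],[1,0,0,0.35,0,0,0],[1,0,0,0.3,0,0,0],[1,0,0,0.12,0,0,0],[1,0,0,0,0,0,0],[1,0,0,0,0,0,0]],
])

```text
time_s: 20.9
eef_pos: [586.9, -197.1, 132.7]
ee_rot: [0.001, 0.192, 0.981, -0.0]
force: [0.8, 0.3, 0.1]
grip_width: 1.0
grip_force: 0.0
```

>>> arm_command([
  [[0.5,0,0,0,0,0,0],[0,0,0,0,0,0,0],[0,0,0,0,0,0,0],[0,0,0,0,0,0,0],[0,0,0,0,0,0,0],[0,0,0,0,0,0,0],[0,0,0,0,0,0,0]],
])

```text
time_s: 21.78
eef_pos: [586.8, -197.0, 132.4]
ee_rot: [0.0, 0.192, 0.981, -0.0]
force: [0.4, 0.6, 3.2]
grip_width: 0.267
grip_force: 39.6
```

>>> arm_command([
  [[0,0,0,-0.2,0,0,0],[0,0,0,-0.4,0,0,0],[0,0,0,-0.5,0,0,0],[0,0,0,-0.5,0,0,0],[0,0,0,-0.3,0,0,0],[0,0,0,0,0,0,0],[0,0,0,0,0,0,0]],
])

```text
time_s: 22.65
eef_pos: [586.3, -196.8, 225.9]
ee_rot: [-0.001, 0.192, 0.981, 0.0]
force: [-0.0, -0.9, -2.5]
grip_width: 0.268
grip_force: 39.2
```

```bash
python3 g.py 437,-87.5,225 437,-87.5,195
```

```text
t 22.65 p [ 586.3 -196.8  225.9] f [-0.  -0.9 -2.5] gw 0.268 gf 39.2
turn units [ 0.001 -0.013 -0.003]
437,-87.5,225 units [3.589 0.902 0.026]
437,-87.5,195 units [-0.001 -0.     0.6  ]
```

>>> arm_command([
  [[0,0.3,0.075,0,0,0,0],[0,0.5,0.125,0,0,0,0],[0,0.6,0.15,0,0,0,0],[0,0.6,0.15,0,0,0,0],[0,0.6,0.15,0,0,0,0],[0,0.55,0.14,0,0,0,0],[0,0.439,0.112,0,0,0,0],[0,0,0,0,0,0,0]],
])

```text
time_s: 23.65
eef_pos: [436.6, -87.0, 226.7]
ee_rot: [-0.0, 0.191, 0.982, 0.0]
force: [-0.3, 0.2, -0.7]
grip_width: 0.262
grip_force: 39.2
```

>>> arm_command([
  [[0,0,0,0.2,0,0,0],[0,0,0,0.2,0,0,0],[0,0,0,0.1,0,0,0],[0,0,0,0,0,0,0],[0,0,0,0,0,0,0]],
])

```text
time_s: 24.28
eef_pos: [437.5, -87.7, 202.3]
ee_rot: [0.0, 0.192, 0.981, -0.0]
force: [0.1, -0.4, -1.5]
grip_width: 0.263
grip_force: 39.2
```

```bash
python3 g.py 437,-87.5,195
python3 - <<'E'
from h import *
p=sense()["eef_pos"];x,y=p[0],p[1];z=p[2]-34.4
C=[(x,y,z+7,45,(0,255,0)),(437,-87.5,162,37.5,(255,255,0))]
crop("side",capture("side"),260,110,100,75,8,C,"pics/m1.png")
E
```

```text
t 24.27 p [437.5 -87.7 202.3] f [ 0.1 -0.4 -1.5] gw 0.263 gf 39.2
turn units [-0.     0.003 -0.003]
437,-87.5,195 units [0.011 0.001 0.145]
```

View pics/m1.png

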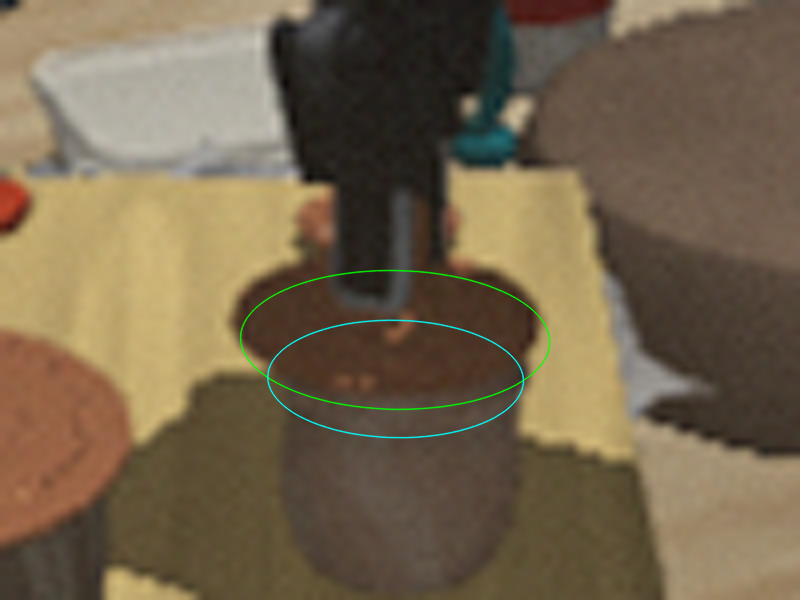

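The held lid spans 235–541 (centre 388), while earlier views put the low cup's rim centre a little further right, so the cup may be a few mm nearer the robot. I'll check with the clean early images.

Run:
```python
from h import *
t=np.load("t0.npy");t=np.uint8(255*(t/255.)**.6)
s=cv2.resize(cv2.imread("pics/side0.png"),(560,420),interpolation=cv2.INTER_AREA)[:,:,::-1]
rows=[]
for n,im,c0,r0 in(("top",t,308,215),("side",s,288,143)):
    r=[]
    for x in (437,433):
        crop(n,im,c0,r0,40,40,10,[(x,-87.5,162,37.5,(0,255,0))]+([(x,-87.5,162,32,(255,255,0))] if n=="top" else []),"pics/tmp.png");r.append(cv2.imread("pics/tmp.png")[:300 if n=="side" else 400])
    rows.append(np.hstack(r))
cv2.imwrite("pics/n.png",cv2.resize(np.vstack(rows),(686,600)))
```

```text
(no output)
```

View pics/n.png

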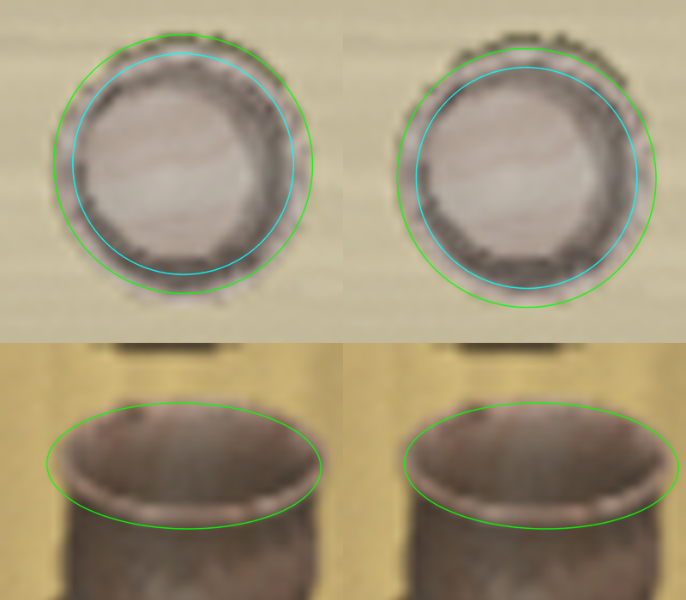

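In both views the rim fits x≈434, y≈-87. I'll shift by (-3.5,+0.7) mm and lower.

>>> arm_command([
  [[0,0.07,-0.013,0,0,0,0],[0,0,0,0.1,0,0,0],[0,0,0,0.08,0,0,0],[0,0,0,0,0,0,0],[0,0,0,0,0,0,0]],
])

```text
time_s: 24.95
eef_pos: [433.9, -87.0, 193.1]
ee_rot: [0.0, 0.192, 0.981, -0.0]
force: [-0.5, -0.2, -0.9]
grip_width: 0.264
grip_force: 39.2
```

>>> arm_command([
  [[0,0,0,0.04,0,0,0],[0,0,0,0,0,0,0]],
])

```text
time_s: 25.2
eef_pos: [433.8, -86.9, 191.0]
ee_rot: [-0.0, 0.192, 0.981, 0.0]
force: [0.3, 0.2, -0.3]
grip_width: 0.266
grip_force: 39.2
```

>>> arm_command([
  [[0,0,0,0.03,0,0,0],[0,0,0,0,0,0,0]],
])

```text
time_s: 25.45
eef_pos: [433.9, -87.0, 189.7]
ee_rot: [0.0, 0.192, 0.981, -0.0]
force: [-0.2, 0.1, -0.1]
grip_width: 0.264
grip_force: 39.4
```

>>> arm_command([
  [[0,0,0,0.02,0,0,0],[0,0,0,0,0,0,0]],
])

```text
time_s: 25.7
eef_pos: [434.1, -87.1, 189.4]
ee_rot: [0.001, 0.192, 0.981, -0.0]
force: [-2.3, 1.3, 7.4]
grip_width: 0.266
grip_force: 40.1
```

>>> arm_command([
  [[0.3,0,0,0,0,0,0],[0.5,0,0,0,0,0,0],[1,0,0,0,0,0,0],[1,0,0,0,0,0,0],[1,0,0,0,0,0,0],[1,0,0,0,0,0,0],[1,0,0,0,0,0,0]],
])

```text
time_s: 26.58
eef_pos: [433.8, -86.9, 188.6]
ee_rot: [-0.0, 0.192, 0.981, 0.0]
force: [-0.2, 0.2, 0.3]
grip_width: 1.002
grip_force: 0.0
```

>>> arm_command([
  [[1,0,0,-0.2,0,0,0],[1,0,0,-0.4,0,0,0],[1,0,0,-0.6,0,0,0],[1,0,0,-0.6,0,0,0],[1,0,0,-0.6,0,0,0],[1,0,0,-0.4,0,0,0],[1,0,0,0,0,0,0],[1,0,0,0,0,0,0]],
])

```text
time_s: 27.58
eef_pos: [433.6, -86.8, 327.9]
ee_rot: [-0.001, 0.192, 0.981, 0.0]
force: [-0.1, 0.4, -0.1]
grip_width: 1.002
grip_force: 0.0
```

>>> arm_command([
  [[1,0.3,0,0,0,0,0],[1,0.6,0,0,0,0,0],[1,0.6,0,0,0,0,0],[1,0.5,0,0,0,0,0],[1,0.2,0,0,0,0,0],[1,0,0,0,0,0,0]],
])

```text
time_s: 28.32
eef_pos: [331.7, -45.4, 328.6]
ee_rot: [0.0, 0.192, 0.981, -0.0]
force: [-0.5, 0.4, -0.2]
grip_width: 0.999
grip_force: 0.0
```

Run:
```python
from h import *
crop("side",capture("side"),160,110,190,250,2.4,[],"pics/z1.png");crop("top",capture("top"),125,145,320,125,2.5,[],"pics/z2.png")
a=cv2.imread("pics/z1.png");b=cv2.imread("pics/z2.png")
w=800;o=np.zeros((600,800,3),np.uint8)
b=cv2.resize(b,(480,188));crop_=a[:600,:320] if 0 else cv2.resize(a,(456,600))
o=np.zeros((600,800,3),np.uint8);o[:,:456]=crop_
t=capture("top")[145:270,125:360,::-1];t=cv2.rotate(t,cv2.ROTATE_90_CLOCKWISE);t=cv2.resize(t,(319,600),interpolation=cv2.INTER_CUBIC);o[:,470:789]=t
cv2.imwrite("pics/z.png",o);print(sense()["time_s"])
```

```text
28.475
```

View pics/z.png

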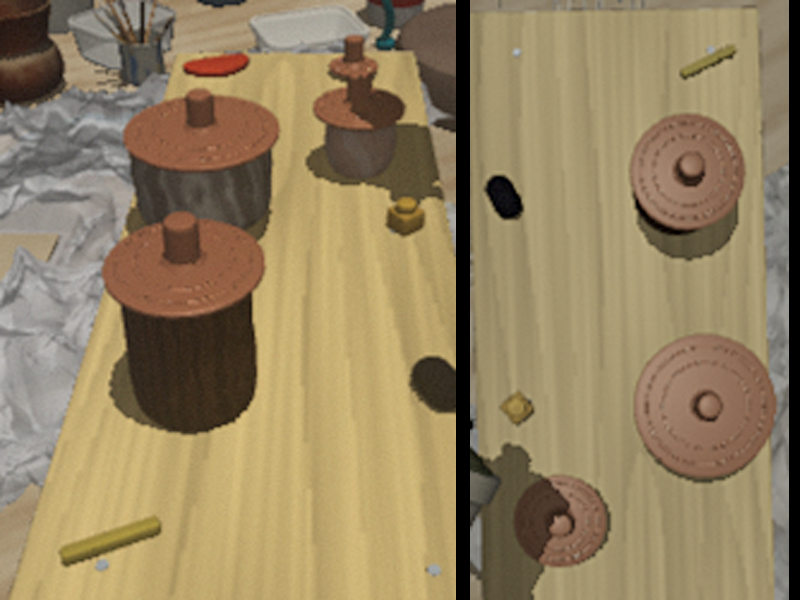

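All three lids sit level with their knobs up and near-even overhang: large at (200,130), medium at (183,265) and small at (359,105) in the side half. The cups haven't moved and the spare lid lies where it was. Handing in.

```bash
python3 -c "
from rig import *
print(finish_job())"
```

```text
the job is handed in; nothing more can be done
None
```

I placed the large, medium and small lids, in that order, on the wide, tall and low cups and handed the job in at about 28.5 s; in the last pictures all three sat level and near-centred, the cups had not moved, and the spare lid was untouched.

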